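# Unload and reload a clamped cassette marking fixture

### The arm

A 6-joint arm with a two-finger parallel gripper is mounted at the origin on a cart in front of the work surface, level with it; the furniture and walls round the work are solid. World frame = base frame: x ahead of the robot, y to its left, z up, the work surface at z = 0. Lengths are in m, angles in rad, forces in N, time in s.
With the tool pointing down it reaches from about 0.375 to 0.9 m from the base axis. Payload 3.1 kg.
Tool frame: the origin (TCP) lies between the finger pads; the fingertips stand 22 mm ahead of it and the grasp point (between the pads) lies 3 mm ahead of it; z points along the fingers, y is the line along which they close (so a half turn about z gives the same grasp; the last joint's range is limited). The gripper opens to 87 mm and grips with 3 to 60 N. Pads are 19 mm wide; open, the fingers measure 117 mm over their backs; the gripper's body (75 mm by 190 mm) begins 51 mm behind the grasp point.
Start: joints at [1.113, 0.527, 1.433, -0, 1.181, -0.178], TCP at [0.173, 0.601, 0.245] pointing down, gripper open.
Joint ranges: [-3.08, 3.08], [-0.75, 2.2], [0.22, 2.44], [-1.43, 4.57], [0, 2.65], [-2.85, 2.85]. Speed limits (rad/s): [2.79, 2.79, 3.14, 3.14, 3.14, 3.14].

### API

Orientations are given as a unit quaternion [x, y, z, w].
In Python, from rig import robot gives the robot as it stands.
- The arm moves only by the tool move_arm, never from a script. Its argument "series" is text: rows parted by semicolons, each of 6 numbers parted by spaces: the shift along the tool's x, y, z in mm, then the turn, a rotation vector about the tool's x, y, z in degrees. In form: dx dy dz ax ay az; .... A call has 1 to 8 rows; each row is the pose to reach, as a shift and turn from the pose commanded when the call began, along the tool's axes at that moment; what a row does not reach only later rows make up. A row lasts 1/12 s, in which the tool goes at most 41.7 mm and 7.16 degrees, less where a joint would pass 70% of its speed; a pose out of reach is approached as far as the arm can. A call with a gripper value outside its range is refused whole. "jaw" is the opening, from 0 (shut) to 1 (fully open), set as the call begins (left out, the last holds). The fingers move at their own pace and stop on an object; "newtons" is the grip in N (left out, the last holds). Time passes only in rows, so rows that repeat a pose let the fingers close. It gives the time, the measured TCP pose, the force, the opening and the grip force at its end, in the units of the state.
- robot.get_obs(): the state, without advancing time (a new reading comes with each control period).
- robot.camera(name): name is "side" or "top" or "wrist"; returns a dict with "img" (400x640x3 uint8, red, green, blue), "mtx" (3x3 intrinsics, pixels), "distortion" ([k1, k2, p1, p2, k3] as OpenCV has them; the pictures are not rectified), "world_to_cam" (4x4, takes a point from world to camera coordinates). Camera axes: x right, y down, z forward; pixel columns grow to the right and rows downward; lengths in m; the calibration is good to about 2 mm. A picture is of the moment at which its call begins. There is no depth.
- robot.hand_in(): hands the job in; it is judged then, once.
Trained networks look in a picture, given as the dict that the camera call returned (one of the last four; its "shot" number tells which), for a name from the list of things; names that differ only in an ending like _2 or _b are one class to them, and where a whole thing is asked for, a point or a joint stands for the part that bears it (a point fixed in the world has none). Each returns a list of dicts, best first, with "p" (0 to 1); they miss things now and then, are a little off and sometimes report something else, mostly with a low value. They report only what shows in the picture. A call takes as long as a camera call. They do not tell look-alikes from the thing itself.
- robot.search_frame(picture, thing): "xyz" ([x, y, z] in m, in world coordinates, good to about 4 mm: the middle of the surface that is visible of it).
- robot.tip_of(picture, thing): "xyz" ([x, y, z] in m, in world coordinates, good to about 4 mm: a listed point, or the origin of a listed thing).
The state is a dict: "time": time; "q": joint angles; "joint_velocities": joint speeds; "joint_torque": joint torques, N m; "position": TCP position; "tool_rot": TCP orientation; "ft_force": force on the tool from outside, world axes, zero at the start; "moment": the same for the moment, N m; "grip_width": finger opening in m; "grip_force": force on a finger pad.
Only numpy, scipy, OpenCV 4.12 (cv2) and the standard library are available. Lean on these libraries where they do the work, as an engineer would, in place of code of your own. Each camera call takes 0.05 s, during which the arm holds its last target. There are 200 camera calls.

### The job

The specimen cassette held in the marking fixture is done: flip the toggle clamp up past its centre so that it stays open, lift the cassette out and lay it flat, right way up, in the steel tray (set it down, do not drop it in). Then push the feed slide of the little magazine all the way in, so that the next cassette goes into the emptied seat, and let the slide spring back so that the stack drops. Leave the clamp open, and leave the jar, the cup and the vial standing where they are.

Things in the scene. Friction and masses are not known exactly. Their poses are not given: they have to be found in the camera images.
- fixture: The marking fixture, fixed to the cart: aluminium base plate 132 x 200 x 5 mm carrying seat, clamp and magazine. Origin on the cart top (z = 0) straight below the seat's centre; own z up, own +x from the seat to the toggle clamp, own +y along the feed: the magazine stands at -y of the seat. The clamp's bracket spans x = 69 to 95 mm, 57 mm high.
- nest (a point): Centre of the seat's top face, 20 mm above the cart: where the middle of a seated cassette's underside is. Axes as fixture. The seat is 20 mm wide in x, with free room for fingers beside it down to the base plate (5 mm above the cart). End stop at y = +21 mm, 5 mm over the seat; side guides 6 mm over the seat only at |y| over 17 mm, x = +-16 mm.
- clamp (a joint): Toggle clamp hinge, rad. 0 = clamped (arm level, rubber foot on the cassette), 2.1 = fully open (arm 30 degrees beyond upright, leaning away from the seat). Over-centre: let go below about 1.1 it falls back to 0, above it swings on to 2.1 by itself (at most 0.11 N m). Arm and handle are one rigid piece: the arm rises as the handle is pushed towards the fixture's +x and down.
- clamp_hinge (a point): Point on the clamp's hinge axis (axis along the fixture's y), 80 mm in +x from the seat's centre, 48 mm above the cart, in the arm's plane (fixture y = 0). The steel arm (11 mm wide, 10 mm high) reaches 85 mm from it over the seat.
- clamp_tip (a point): Point in the clamp arm above the rubber foot, 80 mm from the hinge axis; the arm is 11 mm wide. Straight above the seat centre when clamped.
- clamp_grip (a point): Middle of the black round grip (18 mm across, 52 mm long with its round ends) of the clamp handle, 58 mm from the hinge axis. The handle lies at fixture y = +34 mm, beside the arm. When clamped it stands upright, leaning 15 degrees towards the seat, its top 129 mm above the cart; fully open it lies back towards +x.
- feed (a joint): Feed slide of the magazine, m: 0 = back, 0.063 = fully in (hard stop, cassette is in the seat). Moves along the fixture's +y; a spring of 0.8 N at 0 rising to 2.3 N at full travel brings it back when let go.
- feed_knob (a point): On the upright black push plate of the feed slide (34 mm wide in fixture x, 8 mm thick in y, from 20 to 52 mm above the cart): middle of its width and thickness, 50 mm above the cart. Push the face that looks to fixture -y. At rest it is 158 mm in -y from the seat's centre.
- cassette_1: Finished cassette in the seat, 28 x 40 x 7 mm (30 x 40 x 7.6 mm with its rims), light plastic with a perforated lid; origin at the centre of its underside, own y along its 40 mm length, z up. Pick it by its long sides: fingers close along the fixture's x.
- cassette_2: Next cassette (same kind), lowest of the three in the magazine, 62 mm in -y from the seat's centre; origin as cassette_1. The magazine is open on top, spans fixture y = -87 to -37 mm, x within +-20 mm, and is 56 mm high over the cart, with an exit slot 9 mm high at its foot.
- cassette_3: Same kind, second in the magazine; its underside is 28 mm above the cart and drops to 20.5 mm.
- cassette_4: Same kind, top of the magazine; its underside is 36 mm above the cart and drops to 28 mm.
- tray: Shallow loose steel tray, 150 x 100 x 18 mm, walls and floor 3 mm; origin at the centre of its underside, own x along its 150 mm side.
- jar: Bystander: specimen jar with a screw lid, 66 mm across, 84 mm tall; origin at the centre of its underside.
- cup: Bystander: white snap-lid specimen cup, 72 mm across, 82 mm tall; origin at the centre of its underside.
- vial: Bystander: small screw-lid vial, 46 mm across, 73 mm tall; origin at the centre of its underside.
Not all that is in view belongs to the job. What is shaped like the cassette_4 but brown is not meant.

How it is judged:
On the way, in this order (a step that is already met when the one before it is completed fails the run):
1. the toggle clamp is open past its centre (over 1.8 rad) with the finished cassette still in the seat (value of joint clamp above 1.8 rad and horizontal distance between cassette_1 and nest below 0.012 m), for 0.2 s.
2. the finished cassette lies flat in the tray, released (x of cassette_1 in the frame of tray between -0.065 and 0.065 m and y of cassette_1 in the frame of tray between -0.04 and 0.04 m and z of cassette_1 in the frame of tray below 0.012 m and angle between cassette_1's own z axis and vertical below 0.2 rad and contact force between cassette_1 and the fingers below 0.05 N and linear speed of cassette_1 below 0.03 m/s), for 0.2 s.
3. the feed slide is fully in and the next cassette is in the seat (x of cassette_2 in the frame of nest between -0.004 and 0.004 m and y of cassette_2 in the frame of nest between -0.004 and 0.004 m and z of cassette_2 in the frame of nest between -0.003 and 0.003 m and angle between the y axis of cassette_2 and the y axis of fixture, either way round below 0.12 rad and value of joint feed above 0.055 m), for 0.05 s.
At the end, for the whole second after the job is handed in: The finished cassette lies flat in the tray (right way up, within 0.2 rad), at rest; the next one sits in the seat within 4 mm and 0.12 rad; the clamp stands open (over 1.8 rad); the feed slide is back within 5 mm; the other two cassettes have dropped to the foot of the magazine (x of cassette_1 in the frame of tray between -0.065 and 0.065 m and y of cassette_1 in the frame of tray between -0.04 and 0.04 m and z of cassette_1 in the frame of tray below 0.012 m and angle between cassette_1's own z axis and vertical below 0.2 rad and x of cassette_2 in the frame of nest between -0.004 and 0.004 m and y of cassette_2 in the frame of nest between -0.004 and 0.004 m and z of cassette_2 in the frame of nest between -0.003 and 0.003 m and angle between the y axis of cassette_2 and the y axis of fixture, either way round below 0.12 rad and linear speed of each of cassette_1, cassette_2 below 0.02 m/s and value of joint clamp above 1.8 rad and value of joint feed below 0.005 m and z of cassette_3 in the frame of fixture below 0.0225 m and z of cassette_4 in the frame of fixture below 0.0305 m and y of cassette_3 in the frame of fixture between -0.067 and -0.057 m and y of cassette_4 in the frame of fixture between -0.067 and -0.057 m); the robot touches nothing.
It fails at once if the jar, the cup or the vial is knocked over or shoved by more than 4 cm (angle between any of jar, cup, vial's own z axis and vertical above 0.5 rad or distance of any of jar, cup, vial from where it was at the start of the episode above 0.04 m).
It fails at once if the finished cassette is let go more than 6 cm above the cart (contact force between cassette_1 and the fingers below 0.001 N and height (world z) of cassette_1 above 0.06 m).
It also fails if it takes over 58 s, if anything falls off the work surface, if the arm or the gripper's body presses on something with over 40 N, if the wrist force passes 120 N, or if a joint passes its speed limit or range.

## Working session

There is one attempt and no reset: what is moved stays moved. The work goes in short steps, Python scripts to look and compute and a tool call to move; the robot and the scene stay as the last step left them, time stands still between calls to the robot, and variables do not carry over. Pictures are saved under pics/ and viewed, at most 10 in all, crops included, and the job is handed in when it is done.

Besides the shell and the picture viewer there is one more tool, called as name(argument=value, ...) on one line, values as JSON. move_arm: Moves the arm, as the interface text tells. Its arguments: {"type":"object","properties":{"series":{"type":"string"},"jaw":{"type":"number"},"newtons":{"type":"number"}},"required":["series"]}

```bash
mkdir -p pics; ls
cat > h.py <<'E'
import numpy as np, cv2
from rig import robot
def save(c,n): cv2.imwrite('pics/'+n+'.png',c['img'][:,:,::-1])
def proj(c,P):
    P=np.atleast_2d(np.array(P,float)); T=np.array(c['world_to_cam'])
    r,_=cv2.Rodrigues(T[:3,:3])
    return cv2.projectPoints(P,r,T[:3,3],np.array(c['mtx']),np.array(c['distortion'],float))[0][:,0]
E
python3 - <<'E'
from h import *
o=robot.get_obs(); print({k:np.round(v,3) for k,v in o.items()})
ims=[]
for n in ['top','side']:
    c=robot.camera(n); save(c,n+'0')
    for t in ['fixture','nest','clamp_hinge','clamp_tip','clamp_grip','feed_knob','cassette_1','tray','jar','cup','vial']:
        r=robot.tip_of(c,t)
        for d in r[:4]: print(n,t,round(d['p'],2),np.round(d['xyz'],3),np.round(proj(c,d['xyz'])[0]))
E
```

```text
pics
{'time': np.float64(0.0), 'q': array([ 1.113,  0.528,  1.434, -0.   ,  1.181, -0.178]), 'joint_velocities': array([-0.   ,  0.001,  0.   , -0.   ,  0.   ,  0.   ]), 'joint_torque': array([-1.0000e-03, -4.4005e+01, -1.7659e+01,  6.3000e-02,  5.8000e-02,
       -0.0000e+00]), 'position': array([0.172, 0.6  , 0.244]), 'tool_rot': array([ 0.139,  0.99 , -0.001, -0.   ]), 'ft_force': array([-0.094,  0.018,  0.244]), 'moment': array([ 0.019, -0.005, -0.005]), 'grip_force': np.float64(0.0), 'grip_width': np.float64(0.087)}
top fixture 0.61 [0.517 0.081 0.001] [292. 205.]
top fixture 0.29 [0.519 0.084 0.05 ] [289. 201.]
top fixture 0.2 [ 0.681 -0.192  0.001] [395. 142.]
top nest 0.83 [0.519 0.077 0.022] [293. 203.]
top nest 0.17 [ 0.679 -0.187  0.001] [393. 143.]
top clamp_hinge 0.58 [0.6   0.094 0.048] [286. 169.]
top clamp_hinge 0.34 [ 0.548 -0.075  0.049] [353. 188.]
top clamp_tip 0.72 [0.52  0.08  0.046] [291. 200.]
top feed_knob 0.74 [ 0.552 -0.075  0.05 ] [353. 187.]
top feed_knob 0.38 [ 0.696  0.221 -0.001] [240. 139.]
top cassette_1 0.7 [0.524 0.085 0.019] [290. 201.]
top casset
[... 601 characters left out ...]
 0.91 [0.58  0.126 0.106] [271. 233.]
side clamp_grip 0.68 [ 0.678 -0.19   0.003] [272. 189.]
side feed_knob 0.62 [ 0.551 -0.075  0.048] [308. 203.]
side cassette_1 0.66 [ 0.368  0.218 -0.003] [373. 326.]
side cassette_1 0.57 [0.531 0.019 0.038] [308. 231.]
side cassette_1 0.47 [0.519 0.078 0.022] [307. 255.]
side cassette_1 0.45 [ 0.678 -0.191  0.002] [272. 190.]
side tray 0.62 [0.545 0.205 0.003] [280. 304.]
side jar 0.6 [ 0.678 -0.188 -0.   ] [271. 191.]
side jar 0.57 [0.698 0.227 0.003] [200. 301.]
side cup 0.89 [ 0.58  -0.218 -0.001] [309. 189.]
side vial 0.57 [0.693 0.222 0.003] [204. 299.]
side vial 0.22 [0.531 0.017 0.035] [308. 232.]
side vial 0.17 [ 0.553 -0.072  0.049] [306. 204.]
```

View pics/top0.png

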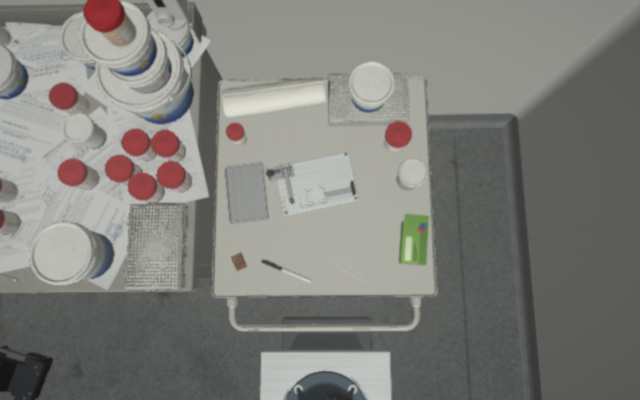

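View pics/side0.png

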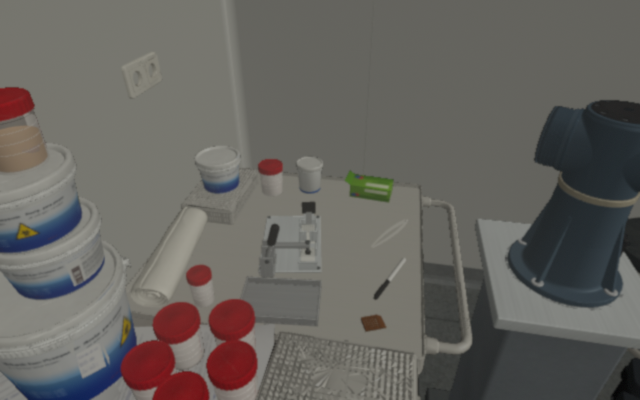

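The fixture is at top (315,185), with its seat at (291,201), the magazine at (316,196) and the push plate at (353,187). The tray is at (247,192).

Things that could be taken for the cassette:
- **Top (291,201):** under the clamp arm, in the seat. This is the one I want.
- **Top (316,196):** the magazine stack.
- **Top (238,262) / side (373,323):** the brown look-alike, to be left alone.

Next I move over the fixture for a close wrist view.

```bash
cat >> h.py <<'E'
from scipy.spatial.transform import Rotation as R
def rot(yaw,tilt=0):  # tool y along fixture +x (yaw deg), z down; tilt deg about fixture y
    c,s=np.cos(np.radians(yaw)),np.sin(np.radians(yaw))
    y=np.array([c,s,0]);z=np.array([0,0,-1.]);x=np.cross(y,z)
    return R.from_rotvec(np.radians(tilt)*np.array([-s,c,0]))*R.from_matrix(np.c_[x,y,z])
def delta(p,Rt,p0,R0):
    return np.round(np.r_[R0.inv().apply(np.array(p)-p0)*1000,np.degrees((R0.inv()*Rt).as_rotvec())],1)
def cur():
    o=robot.get_obs(); return np.array(o['position']),R.from_quat(o['tool_rot'])
E
python3 - <<'E'
from h import *
p,r=cur()
print(delta([.32,.32,.28],rot(40),p,r), delta([.47,.06,.27],rot(11),p,r))
E
```

```text
[-219.2 -229.1  -35.5    0.    -0.    34. ] [-435.2 -437.5  -25.5    0.    -0.    63. ]
```

move_arm(series="-60 -65 -35 0 0 8; -120 -125 -35 0 0 16; -180 -185 -35 0 0 24; -220 -229 -35 0 0 32; -220 -229 -35 0 0 34; -220 -229 -35 0 0 34; -240 -250 -35 0 0 40; -280 -285 -35 0 0 47", jaw=0)

```text
time: 1.87
position: [0.3281, 0.3082, 0.2786]
tool_rot: [0.525, 0.851, 0.0, 0.0]
ft_force: [0.5, 0.9, 0.6]
grip_width: 0.0416
grip_force: 0.0
```

Run:
```python
from h import *
p,r=cur()
print(p,delta([.47,.06,.27],rot(11),p,r))
```

```text
[0.3281294  0.30819223 0.27864861] [-285.5   15.2    8.7    0.    -0.    15.7]
```

move_arm(series="-40 2 0 0 0 4; -80 4 0 0 0 8; -120 6 0 0 0 12; -160 8 0 0 0 15; -200 10 0 0 0 15; -240 12 0 0 0 15; -270 14 0 0 0 15; -270 14 0 0 0 15")

```text
time: 2.53
position: [0.4669, 0.0709, 0.2787]
tool_rot: [0.632, 0.775, 0.001, 0.003]
ft_force: [0.9, -0.6, 0.6]
grip_width: 0.0007
grip_force: 0.0
```

Run:
```python
from h import *
p,r=cur(); print(p,r.as_matrix()[:,1])
for n in ['wrist','side']:
    c=robot.camera(n)
    if n=='wrist': save(c,n+'1')
    for t in ['fixture','nest','clamp_hinge','clamp_tip','clamp_grip','feed_knob','cassette_1','tray','vial']:
        for d in robot.tip_of(c,t)[:4]: print(n,t,round(d['p'],2),np.round(d['xyz'],3),np.round(proj(c,d['xyz'])[0]))
```

```text
[0.4669446  0.07094896 0.27869462] [0.9793983  0.20189196 0.0043128 ]
wrist fixture 0.79 [ 0.52   0.079 -0.001] [353. 171.]
wrist nest 0.83 [0.522 0.082 0.022] [357. 172.]
wrist clamp_hinge 0.79 [0.598 0.097 0.047] [421. 177.]
wrist clamp_tip 0.78 [0.521 0.077 0.045] [357. 179.]
wrist clamp_grip 0.89 [0.575 0.126 0.105] [427. 155.]
wrist clamp_grip 0.64 [ 0.521  0.08  -0.001] [353. 171.]
wrist feed_knob 0.68 [0.695 0.219 0.002] [503.  97.]
wrist cassette_1 0.9 [0.52  0.083 0.023] [356. 172.]
wrist cassette_1 0.73 [0.532 0.018 0.037] [354. 222.]
wrist cassette_1 0.72 [ 0.364  0.218 -0.002] [258.  42.]
wrist cassette_1 0.51 [0.534 0.016 0.026] [354. 221.]
wrist tray 0.91 [ 0.55   0.204 -0.001] [397.  83.]
wrist vial 0.73 [0.694 0.22  0.001] [502.  96.]
wrist vial 0.46 [ 0.521  0.081 -0.002] [353. 170.]
side fixture 0.97 [0.521 0.084 0.003] [306. 263.]
side nest 0.84 [0.523 0.079 0.02 ] [306. 256.]
side clamp_hinge 0.6 [0.6   0.092 0.05 ] [268. 244.]
side clamp_tip 0.65 [0.522 0.081 0.048] [306. 246.]
side clamp_tip 0.52 [0.533 0.017 0.038] [307. 231.]
side clamp_grip 0.64 [0.577 0.125 0.101] [273. 235.]
side feed_knob 0.59 [ 0.551 -0.074  0.049] [308. 203.]
side cassette_1 0.88 [ 0.369  0.219 -0.004] [373. 326.]
side cassette_1 0.65 [0.528 0.015 0.036] [309. 231.]
side cassette_1 0.47 [0.52  0.079 0.019] [307. 256.]
side cassette_1 0.42 [0.694 0.225 0.002] [203. 300.]
side tray 0.63 [0.545 0.2   0.003] [281. 302.]
side vial 0.96 [0.696 0.223 0.002] [202. 300.]
side vial 0.24 [ 0.679 -0.19   0.005] [271. 189.]
```

View pics/wrist1.png

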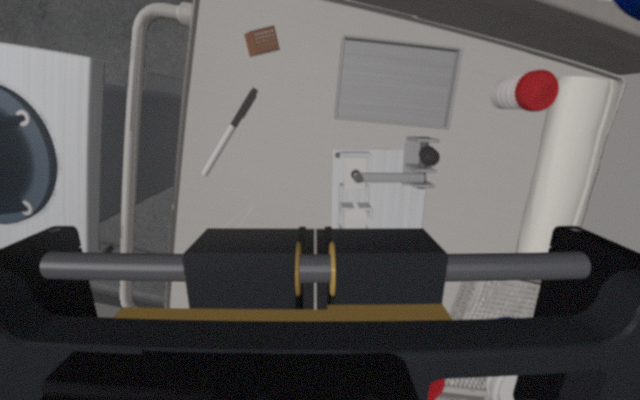

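The wrist view shows the finished cassette in the seat under the clamp arm at (357,172), the handle's black grip at (428,155), the tray at (397,83) and the brown look-alike at (262,40). I'll check my choice in one crop and work out the clamp push.

```bash
cat >> h.py <<'E'
F=np.array([.521,.080,0]); YAW=11.2
def W(x,y,z): # fixture mm -> world m
    return F+R.from_euler('z',YAW,degrees=True).apply(np.array([x,y,z])/1000)
def rows(ws,tilt=0):
    p,r=cur()
    for w in ws: print(w,delta(W(*w),rot(YAW,tilt),p,r))
E
python3 - <<'E'
from h import *
im=cv2.imread('pics/wrist1.png')[120:235,310:460]
cv2.imwrite('pics/crop1.png',cv2.resize(im,None,fx=4,fy=4,interpolation=cv2.INTER_CUBIC))
rows([(12,34,200),(12,34,124)])
for f in [105,95,85,75,65,55,45,38,32,27]:
    c,s=np.cos(np.radians(f)),np.sin(np.radians(f))
    print(f,round(80+58*c-9*s-15),round(48+58*s+9*c+22))
E
```

```text
(12, 34, 200) [26.  70.3 78.1 -0.   0.   0.8]
(12, 34, 124) [ 26.   70.3 154.1  -0.    0.    0.8]
105 41 124
95 51 127
85 61 129
75 71 128
65 81 126
55 91 123
45 100 117
38 105 113
32 109 108
27 113 104
```

View pics/crop1.png

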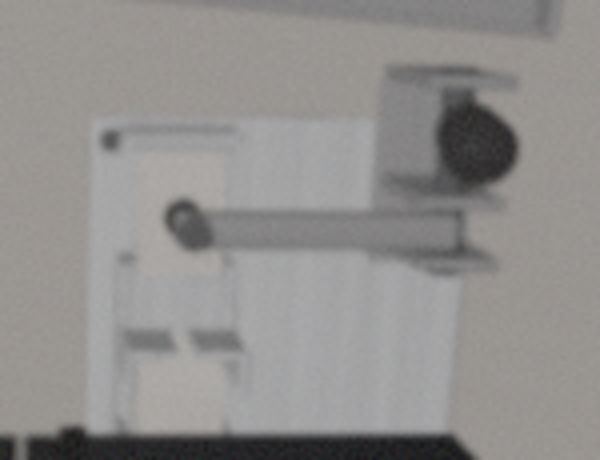

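The crop shows the cream cassette in the seat at (185,210), under the clamp foot, so the choice is right. Now I position behind the handle.

move_arm(series="13 35 30 0 0 0.5; 26 70 60 0 0 0.8; 26 70 95 0 0 0.8; 26 70 130 0 0 0.8; 26 70 154 0 0 0.8; 26 70 154 0 0 0.8; 26 70 154 0 0 0.8", jaw=0)

```text
time: 4.12
position: [0.5251, 0.1156, 0.1231]
tool_rot: [0.635, 0.773, -0.001, -0.001]
ft_force: [0.5, -0.0, -0.1]
grip_width: 0.0003
grip_force: 0.0
```

Run:
```python
from h import *
rows([(12,34,124),(41,34,124)])
```

```text
(12, 34, 124) [-0.1  1.1 -0.9 -0.2 -0.  -0. ]
(41, 34, 124) [-0.1 30.1 -1.  -0.2 -0.  -0. ]
```

move_arm(series="0 28 -1 0 0 0; 0 40 -4 0 0 0; 0 50 -6 0 0 0; 0 60 -5 0 0 0; 0 70 -3 0 0 0; 0 80 0 0 0 0; 0 89 5 0 0 0; 0 94 10 0 0 0")

```text
time: 4.78
position: [0.6207, 0.1339, 0.1158]
tool_rot: [0.635, 0.773, 0.002, 0.002]
ft_force: [-0.5, -0.2, -0.2]
grip_width: 0.0002
grip_force: 0.2
```

move_arm(series="0 4 5 0 0 0; 0 8 9 0 0 0; 0 12 14 0 0 0; 0 12 14 0 0 0")

```text
time: 5.12
position: [0.6297, 0.1362, 0.0986]
tool_rot: [0.635, 0.773, -0.001, -0.001]
ft_force: [0.2, -0.1, -1.1]
grip_width: 0.0005
grip_force: 0.0
```

Run:
```python
from h import *
c=robot.camera('side'); cv2.imwrite('pics/s2.png',cv2.resize(c['img'][180:330,200:380,::-1],None,fx=4,fy=4))
rows([(-30,10,200)])
```

```text
(-30, 10, 200) [-2.400e+01 -1.474e+02 -1.007e+02 -1.000e-01 -0.000e+00 -0.000e+00]
```

View pics/s2.png

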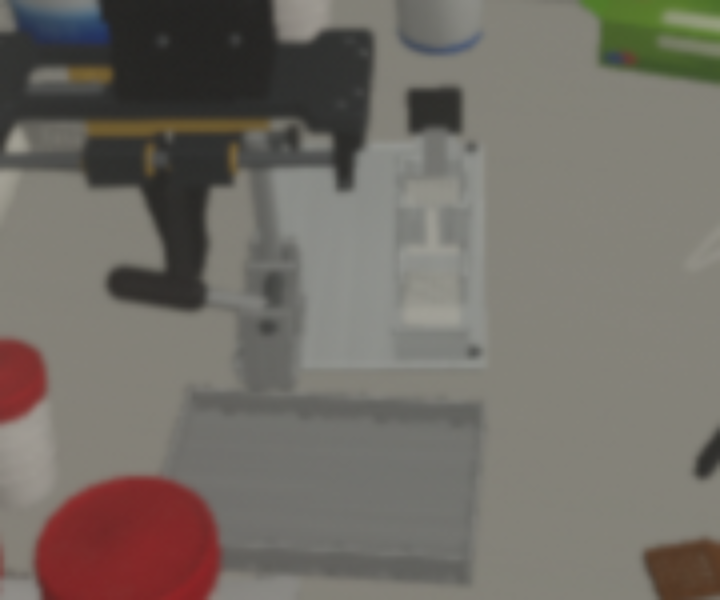

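The crop shows the handle pressed down past centre at (150,285) and the arm about upright behind the fingers at (265,200). The cassette is still in the seat at (430,285). I retract straight up first, so nothing drags the arm back.

move_arm(series="0 0 -40 0 0 0; 0 0 -80 0 0 0; 0 0 -105 0 0 0; 0 -40 -110 0 0 0; -10 -80 -110 0 0 0; -20 -120 -110 0 0 0; -24 -150 -110 0 0 0; -24 -150 -110 0 0 0")

```text
time: 5.83
position: [0.4786, 0.0829, 0.2095]
tool_rot: [0.635, 0.772, -0.004, -0.004]
ft_force: [-0.1, -0.3, -0.2]
grip_width: 0.0005
grip_force: 0.0
```

Run:
```python
from h import *
c=robot.camera('side'); cv2.imwrite('pics/s3.png',cv2.resize(c['img'][180:330,200:380,::-1],None,fx=4,fy=4))
for n in ['wrist','side','top']:
    if n!='side': c=robot.camera(n)
    for t in ['nest','clamp_tip','clamp_grip','cassette_1','tray']:
        for d in robot.tip_of(c,t)[:3]: print(n,t,round(d['p'],2),np.round(d['xyz'],3))
print(W(120,0,117),W(136,34,33))
rows([(0,0,200)])
```

```text
wrist nest 0.63 [0.521 0.077 0.023]
wrist clamp_tip 0.71 [0.638 0.103 0.114]
wrist clamp_grip 0.58 [0.647 0.139 0.032]
wrist cassette_1 0.85 [ 0.367  0.217 -0.   ]
wrist cassette_1 0.57 [0.519 0.079 0.026]
wrist tray 0.6 [ 0.55   0.204 -0.001]
side nest 0.63 [0.521 0.077 0.023]
side clamp_tip 0.71 [0.638 0.103 0.114]
side clamp_grip 0.58 [0.647 0.139 0.032]
side cassette_1 0.85 [ 0.367  0.217 -0.   ]
side cassette_1 0.57 [0.519 0.079 0.026]
side tray 0.6 [ 0.55   0.204 -0.001]
top nest 0.72 [0.52  0.077 0.021]
top nest 0.46 [0.639 0.107 0.119]
top clamp_tip 0.6 [ 0.694  0.221 -0.002]
top clamp_tip 0.5 [0.639 0.105 0.118]
top clamp_tip 0.42 [0.532 0.017 0.039]
top clamp_grip 0.62 [0.647 0.139 0.029]
top cassette_1 0.68 [0.533 0.018 0.037]
top tray 0.53 [ 0.55   0.195 -0.002]
[0.63871462 0.10330812 0.117     ] [0.64780593 0.13976835 0.033     ]
(0, 0, 200) [-10.   32.4  10.1  -0.   -0.   -0. ]
```

View pics/s3.png

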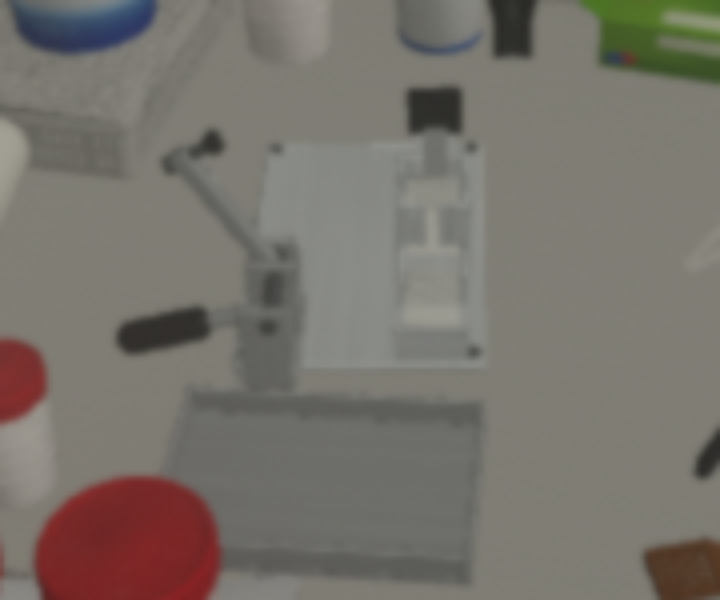

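The clamp is fully open: arm tip at (190,155), and the network's points match 2.1 rad. The cassette is still in the seat at (430,285). I'll approach with a 5° tilt to keep the gripper body clear of the arm.

Run:
```python
from h import *
rows([(-2,0,150),(-2,0,80),(-2,0,41.5)],-5)
```

```text
(-2, 0, 150) [-10.   30.4  60.1  -5.    0.   -0. ]
(-2, 0, 80) [-10.   30.4 130.1  -5.    0.   -0. ]
(-2, 0, 41.5) [-10.   30.4 168.6  -5.    0.   -0. ]
```

move_arm(series="-5 15 25 -3 0 0; -10 30 50 -5 0 0; -10 30 80 -5 0 0; -10 30 110 -5 0 0; -10 30 130 -5 0 0; -10 30 145 -5 0 0; -10 30 145 -5 0 0; -10 30 145 -5 0 0", jaw=0.6)

```text
time: 7.4
position: [0.5184, 0.0795, 0.0646]
tool_rot: [0.634, 0.772, 0.033, 0.027]
ft_force: [0.2, -0.7, 0.7]
grip_width: 0.0459
grip_force: 0.0
```

Run:
```python
from h import *
rows([(-2,0,41.5)],-5)
c=robot.camera('side'); cv2.imwrite('pics/s4.png',cv2.resize(c['img'][180:330,200:380,::-1],None,fx=4,fy=4))
```

```text
(-2, 0, 41.5) [-0.1 -1.3 23.1 -0.1 -0.  -0. ]
```

View pics/s4.png

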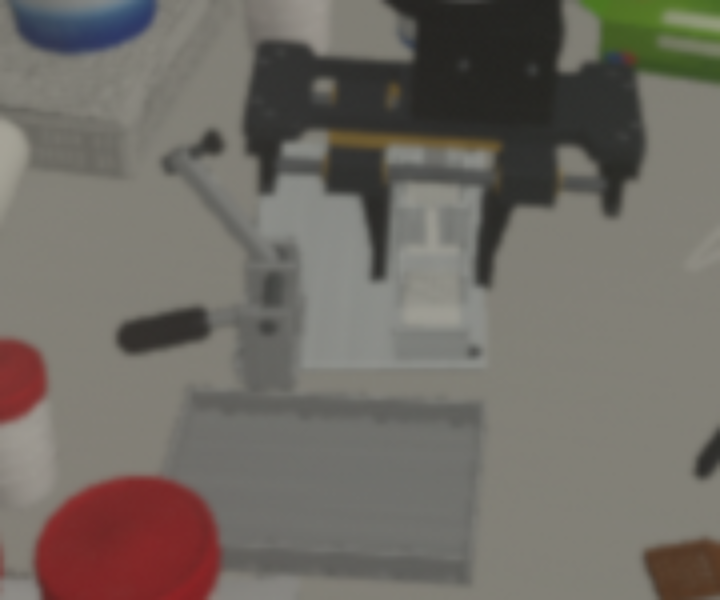

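The fingers straddle the seated cassette, left at (378,230) and right at (490,235), and the clamp arm is clear. Now I descend and grip.

move_arm(series="0 -1 12 0 0 0; 0 -1 23 0 0 0; 0 -1 23 0 0 0; 0 -1 23 0 0 0")

```text
time: 7.78
position: [0.5198, 0.0798, 0.0424]
tool_rot: [0.634, 0.772, 0.034, 0.028]
ft_force: [-1.4, -0.3, -0.4]
grip_width: 0.0518
grip_force: 0.0
```

move_arm(series="0 0 0 0 0 0; 0 0 0 0 0 0; 0 0 0 0 0 0; 0 0 0 0 0 0; 0 0 0 0 0 0; 0 0 0 0 0 0", jaw=0.2, newtons=10)

```text
time: 8.28
position: [0.5198, 0.0797, 0.0425]
tool_rot: [0.634, 0.772, 0.034, 0.028]
ft_force: [-1.1, -1.2, 2.8]
grip_width: 0.0293
grip_force: 10.0
```

Run:
```python
from h import *
rows([(-2,0,75)],-5)
rows([(0,20,80),(15,70,80),(20,118,75),(20,118,40)],0)
```

```text
(-2, 0, 75) [  0.    2.1 -32.5   0.    0.   -0. ]
(0, 20, 80) [ 20.    4.5 -37.3   5.    0.   -0. ]
(15, 70, 80) [ 70.   19.4 -36.    5.    0.   -0. ]
(20, 118, 75) [118.   23.9 -30.6   5.    0.   -0. ]
(20, 118, 40) [118.1  20.8   4.3   5.    0.   -0. ]
```

move_arm(series="0 1 -12 0 0 0; 0 2 -25 0 0 0; 0 2 -36 0 0 0; 12 2 -37 0 0 0; 30 5 -37 1 0 0; 55 12 -36 2 0 0; 80 19 -35 4 0 0; 105 23 -33 5 0 0")

```text
time: 8.95
position: [0.5203, 0.1877, 0.0778]
tool_rot: [0.635, 0.772, 0.0, 0.001]
ft_force: [1.3, -0.8, -0.5]
grip_width: 0.0292
grip_force: 10.0
```

Run:
```python
from h import *
o=robot.get_obs();print(o['grip_width'],o['position'])
c=robot.camera('top')
for t in ['tray','cassette_1']:
    for d in robot.tip_of(c,t)[:4]: print(t,round(d['p'],2),np.round(d['xyz'],3))
rows([(20,118,60),(20,118,28)],0)
```

```text
0.029157820293330236 [0.52034716 0.18767109 0.07779691]
tray 0.98 [ 0.549  0.198 -0.004]
cassette_1 0.54 [0.365 0.22  0.001]
cassette_1 0.46 [0.53  0.017 0.037]
(20, 118, 60) [11.5  0.9 17.2  0.   0.   0.2]
(20, 118, 28) [11.5  0.9 49.2  0.   0.   0.2]
```

move_arm(series="8 1 15 0 0 0; 10 1 30 0 0 0; 10 1 40 0 0 0; 10 1 44 0 0 0; 10 1 47 0 0 0; 10 1 49 0 0 0; 10 1 50 0 0 0; 10 1 50 0 0 0")

```text
time: 9.77
position: [0.5183, 0.1963, 0.0273]
tool_rot: [0.635, 0.772, 0.0, 0.0]
ft_force: [0.4, 0.1, -0.4]
grip_width: 0.0291
grip_force: 10.0
```

move_arm(series="0 0 0.5 0 0 0; 0 0 0.5 0 0 0; 0 0 0.5 0 0 0")

```text
time: 10.02
position: [0.5182, 0.1967, 0.0269]
tool_rot: [0.635, 0.773, 0.0, 0.0]
ft_force: [-0.7, -0.5, -0.9]
grip_width: 0.0294
grip_force: 10.0
```

move_arm(series="0 0 0.7 0 0 0; 0 0 1 0 0 0; 0 0 1 0 0 0; 0 0 1 0 0 0")

```text
time: 10.35
position: [0.5182, 0.1967, 0.0263]
tool_rot: [0.635, 0.773, 0.0, 0.0]
ft_force: [-1.5, 0.0, 4.9]
grip_width: 0.0288
grip_force: 10.0
```

move_arm(series="0 0 0 0 0 0; 0 0 0 0 0 0; 0 0 0 0 0 0; 0 0 0 0 0 0; 0 0 0 0 0 0; 0 0 0 0 0 0", jaw=0.55)

```text
time: 10.85
position: [0.5162, 0.1963, 0.0255]
tool_rot: [0.635, 0.773, -0.002, -0.001]
ft_force: [-3.9, -0.6, 5.0]
grip_width: 0.0471
grip_force: 2.7
```

move_arm(series="0 0 -15 0 0 0; 0 0 -40 0 0 0; 0 0 -80 0 0 0; 0 0 -120 0 0 0; 0 0 -160 0 0 0; -30 -30 -180 0 0 0; -60 -60 -180 0 0 0; -60 -60 -180 0 0 0")

```text
time: 11.52
position: [0.4671, 0.1233, 0.2066]
tool_rot: [0.635, 0.772, -0.001, -0.0]
ft_force: [-0.9, -0.5, -0.8]
grip_width: 0.0479
grip_force: 0.0
```

Run:
```python
from h import *
c=robot.camera('side'); cv2.imwrite('pics/s5.png',cv2.resize(c['img'][180:330,200:380,::-1],None,fx=4,fy=4))
for n in ['side','wrist']:
    if n!='side':c=robot.camera(n)
    for t in ['tray','cassette_1','feed_knob']:
        for d in robot.tip_of(c,t)[:4]: print(n,t,round(d['p'],2),np.round(d['xyz'],3))
rows([(-60,0,205),(-40,-205,200),(0,-205,200),(0,-205,55)],0)
```

```text
side tray 0.91 [0.545 0.202 0.004]
side cassette_1 0.75 [ 0.368  0.219 -0.002]
side cassette_1 0.62 [0.516 0.195 0.002]
side cassette_1 0.61 [0.529 0.016 0.038]
side cassette_1 0.33 [0.52  0.08  0.002]
side feed_knob 0.55 [ 0.551 -0.074  0.05 ]
wrist tray 0.84 [ 0.549  0.197 -0.003]
wrist cassette_1 0.96 [0.532 0.018 0.038]
wrist cassette_1 0.96 [ 0.368  0.214 -0.002]
wrist cassette_1 0.81 [0.516 0.198 0.009]
wrist cassette_1 0.38 [0.534 0.018 0.025]
(-60, 0, 205) [-55.6 -20.5  -0.   -0.   -0.    0. ]
(-40, -205, 200) [-260.6   -0.7    5.    -0.    -0.     0. ]
(0, -205, 200) [-260.6   39.3    5.    -0.    -0.     0. ]
(0, -205, 55) [-260.7   39.4  150.    -0.    -0.     0. ]
```

View pics/s5.png

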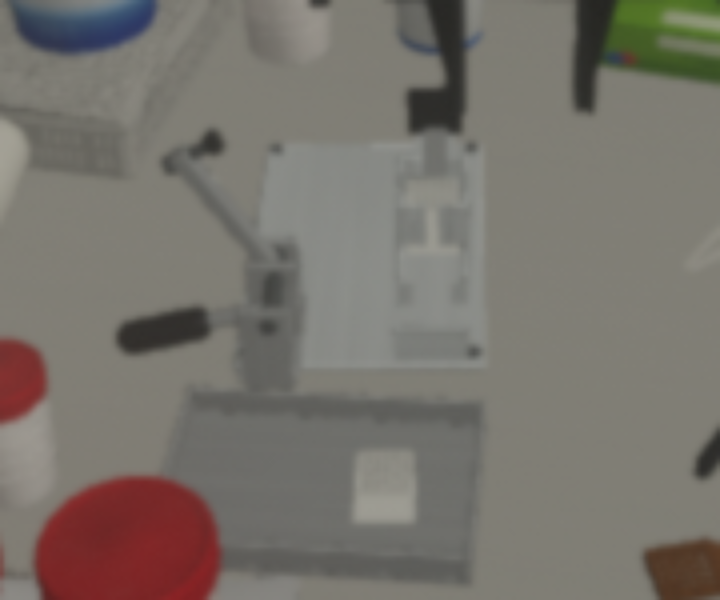

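The finished cassette lies flat in the tray at (385,487), the seat is empty at (432,300) and the clamp is open. Next I go behind the push plate with the fingers shut.

move_arm(series="-35 0 0 0 0 0; -75 5 0 0 0 0; -115 15 0 0 0 0; -155 25 0 0 0 0; -195 35 0 0 0 0; -230 39 0 0 0 0; -245 39 0 0 0 0; -245 39 0 0 0 0", jaw=0)

```text
time: 12.58
position: [0.5583, -0.11, 0.2049]
tool_rot: [0.636, 0.771, -0.0, 0.001]
ft_force: [-0.3, 1.3, 0.2]
grip_width: 0.0045
grip_force: 0.0
```

Run:
```python
from h import *
rows([(0,-190,55),(0,-172,55),(0,-108,55)],0)
c=robot.camera('wrist')
for t in ['feed_knob','cup','jar']:
    for d in robot.tip_of(c,t)[:2]: print(t,round(d['p'],2),np.round(d['xyz'],3))
print(W(0,-158,50))
```

```text
(0, -190, 55) [ 3.800e+00  1.000e-01  1.499e+02  1.000e-01  1.000e-01 -2.000e-01]
(0, -172, 55) [ 2.180e+01  1.000e-01  1.499e+02  1.000e-01  1.000e-01 -2.000e-01]
(0, -108, 55) [ 8.580e+01 -2.000e-01  1.498e+02  1.000e-01  1.000e-01 -2.000e-01]
feed_knob 0.62 [ 0.554 -0.075  0.056]
[ 0.55168903 -0.07499091  0.05      ]
```

move_arm(series="0 0 40 0 0 0; 0 0 80 0 0 0; 0 0 115 0 0 0; 0 0 140 0 0 0; 0 0 150 0 0 0; 0 0 150 0 0 0; 0 0 150 0 0 0")

```text
time: 13.37
position: [0.5567, -0.1056, 0.056]
tool_rot: [0.634, 0.773, 0.0, -0.0]
ft_force: [-0.4, -0.6, 0.1]
grip_width: 0.0003
grip_force: 0.0
```

move_arm(series="12 0 0 0 0 0; 22 0 0 0 0 0; 30 0 0 0 0 0; 37 0 0 0 0 0; 44 0 0 0 0 0; 51 0 0 0 0 0; 58 0 0 0 0 0; 65 0 0 0 0 0")

```text
time: 14.03
position: [0.5441, -0.0423, 0.0557]
tool_rot: [0.635, 0.773, 0.0, 0.0]
ft_force: [1.9, -2.7, 1.3]
grip_width: 0.0005
grip_force: 1.4
```

Run:
```python
from h import *
rows([(0,-108.5,55)],0)
c=robot.camera('side'); cv2.imwrite('pics/s6.png',cv2.resize(c['img'][180:330,200:380,::-1],None,fx=4,fy=4))
```

```text
(0, -108.5, 55) [16.   1.   0.7  0.   0.  -0. ]
```

View pics/s6.png

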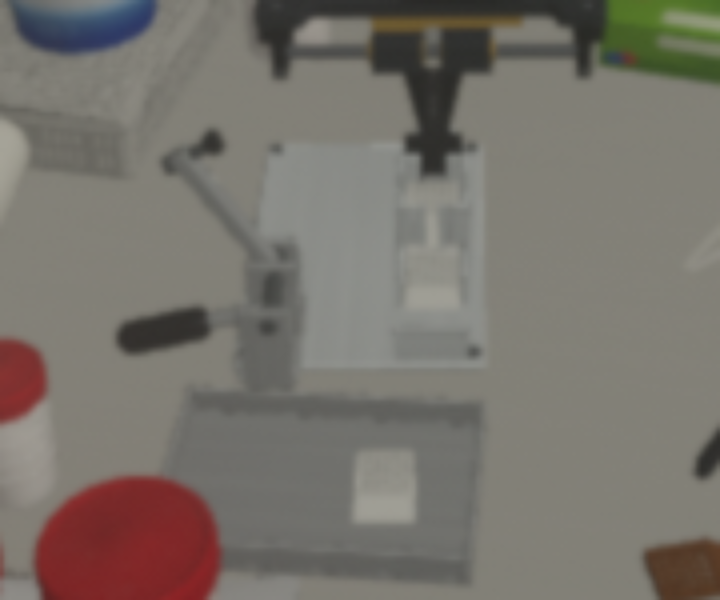

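The next cassette is sliding into the seat at (432,280), with a gap left to the end stop. I keep pushing to the hard stop.

move_arm(series="4 1 0 0 0 0; 8 1 0 0 0 0; 11 1 0 0 0 0; 14 1 0 0 0 0; 14 1 0 0 0 0")

```text
time: 14.5
position: [0.5412, -0.0283, 0.0552]
tool_rot: [0.635, 0.773, -0.0, -0.001]
ft_force: [-0.5, -2.4, 2.0]
grip_width: 0.0008
grip_force: 1.1
```

move_arm(series="1 0 0 0 0 0; 2 0 0 0 0 0; 3 0 0 0 0 0; 3 0 0 0 0 0")

```text
time: 14.83
position: [0.5412, -0.0277, 0.0553]
tool_rot: [0.634, 0.773, -0.001, 0.0]
ft_force: [-2.5, -9.3, -0.1]
grip_width: 0.0001
grip_force: 4.3
```

At the stop: about 9 N and no further travel. I retract slowly so the slide follows back, then rise.

move_arm(series="-10 0 0 0 0 0; -22 0 0 0 0 0; -34 0 0 0 0 0; -46 0 0 0 0 0; -58 0 0 0 0 0; -70 0 0 0 0 0; -80 0 0 0 0 0; -84 0 0 0 0 0")

```text
time: 15.5
position: [0.5588, -0.1104, 0.0557]
tool_rot: [0.636, 0.772, 0.0, 0.001]
ft_force: [0.4, -0.3, -0.5]
grip_width: 0.0008
grip_force: 0.0
```

move_arm(series="0 0 0 0 0 0; 0 0 -40 0 0 0; 0 0 -80 0 0 0; 0 0 -120 0 0 0; 0 -40 -150 0 0 0; 0 -80 -150 0 0 0; 0 -80 -150 0 0 0")

```text
time: 16.08
position: [0.473, -0.122, 0.2067]
tool_rot: [0.635, 0.773, -0.001, -0.003]
ft_force: [-0.6, 1.3, -0.6]
grip_width: 0.0005
grip_force: 0.0
```

Run:
```python
from h import *
print(robot.get_obs()['ft_force'])
c=robot.camera('side'); cv2.imwrite('pics/s7.png',cv2.resize(c['img'][180:330,200:380,::-1],None,fx=4,fy=4))
for n in ['side','wrist','top']:
    if n!='side':c=robot.camera(n)
    for t in ['cassette_1','feed_knob','clamp_tip']:
        for d in robot.tip_of(c,t)[:4]: print(n,t,round(d['p'],2),np.round(d['xyz'],3))
```

```text
[-0.62825191  1.27845459 -0.55070347]
side cassette_1 0.55 [ 0.371  0.217 -0.002]
side cassette_1 0.52 [0.52  0.196 0.004]
side cassette_1 0.52 [0.52  0.078 0.023]
side cassette_1 0.45 [0.534 0.018 0.03 ]
side feed_knob 0.61 [ 0.552 -0.073  0.047]
side clamp_tip 0.95 [0.639 0.105 0.118]
wrist cassette_1 0.67 [0.529 0.017 0.026]
wrist cassette_1 0.56 [0.534 0.016 0.021]
top cassette_1 0.69 [0.522 0.199 0.002]
top cassette_1 0.67 [0.519 0.08  0.021]
top cassette_1 0.65 [0.534 0.016 0.027]
top cassette_1 0.37 [ 0.548 -0.076  0.048]
top feed_knob 0.71 [0.638 0.105 0.119]
top feed_knob 0.67 [ 0.552 -0.074  0.05 ]
top feed_knob 0.59 [ 0.548  0.198 -0.002]
top feed_knob 0.3 [0.532 0.018 0.028]
top clamp_tip 0.58 [0.639 0.105 0.115]
```

View pics/s7.png

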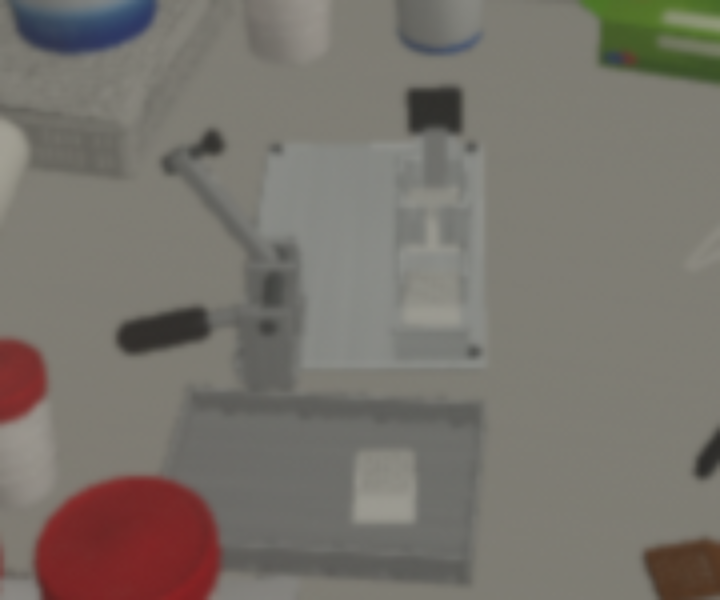

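The next cassette sits in the seat at (432,287) and looks the same as the first one did there. The slide is back at (435,108), the stack has dropped to about 28 mm, and the clamp is open. Handing in.

```bash
python3 -c "
from rig import robot
print(robot.hand_in())"
```

```text
the job is handed in; nothing more can be done
None
```

I handed the job in at about 16 s: the final check showed the clamp open, the finished cassette flat in the tray, the next one in the seat, the slide back and the stack dropped; the judge gave no verdict.

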